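Hook the tensioner spring onto its post with the spring puller

TASK

Draw the red-handled spring puller out of its wooden holder by the black neck, lay it down on the open bench, then take it again by the red handle, reaching in under the yellow guard bar of the blue belt tensioner. With the puller's tip in the spring's end loop, stretch the spring, bring its open hook round the brass anchor post and let it back gently so that the post holds it; then lay the puller down on the bench, on its flat underside, clear of the tensioner and out of the holder. Do not touch the spring's end with the gripper itself, and leave the dropper bottle, the glass jar, the white pot and the yellow pliers where they are.

Things in the scene. Friction and masses are not known exactly. Their poses are not given: they have to be found in the camera images.
- puller: Loose spring puller, 195 mm long, 0.12 kg. Origin on its flat underside, mid-handle; x to the tip, z up. Red handle x -50..50, 24 wide, 30 high. Steel shank 8 thick, axis z 28, x 48..138. Black neck block x 58..92, 14 wide, z 12..34. Steel tip 5 thick points straight down at x 140, from the shank to z 1 mm. At the start the handle is inside the holder; neck and tip stick out.
- puller_tip (a point): Lowest point of the puller's tip, at (140, 0, 1) mm of the puller.
- holder: Fixed plywood tunnel on the bench, no floor: 48 mm wide and high, inside 36 wide, 42 high. Origin on the bench under the middle of the stored handle; x points out of the open mouth, the way the puller comes out. Roof x -62..48 mm, far end closed at x -62. The bench reaches everywhere that world x is over 0.33 m and y between 0 and 0.6 m.
- tensioner: Fixed blue base plate, 8 mm thick, x -142..73, y -100..65 mm. Origin on the bench under the anchor post; x points from the spring's pivot stud (x -113, y 0, top z 35) to the post and on to the open side, where the puller comes in. Black roller 38 across at (-94, 40), top z 37. Post: see anchor_post; hoop: see guard_bar.
- anchor_post (a point): Brass anchor post, 8 mm thick, standing to z 37 mm with an 11 mm head at z 34 to 37 mm; this point is on its axis at the height of the spring, z 24 mm.
- guard_bar (a point): Yellow guard hoop, 8 mm thick bar, over the open side in the plane x 58 mm of the tensioner; this point is the middle line of its bar, at (58, 0, 84) mm. Underside z 80, top z 88; legs at y -92 and y 57 mm, top corners cut off 8 to 10 mm.
- spring_end: Hook end of a steel tension spring (coil 18 mm thick, pivoted on the stud), 4 mm wire, level at z 24 mm, never rises. Origin at the coil's end, 60 mm from the stud at rest; x on along the spring. Hook: wire along y -7, x 3..30, then a half circle (inner radius 5, centre (30,0)) to a point ending at x 22, y 7. Open on +y for x 0..22; the post enters sideways there, best at x 12.
- hook_seat (a point): Point in the hook's bend, at (31, 0, 0) mm of spring_end, where the post's axis lies when the hook is seated (spring stretched 22 mm, 4 N). The spring pulls 180 N/m from its free length, up to 60 mm; 41 mm (7.5 N) brings the post to the middle of the hook's opening.
- pull_loop (a point): Centre of the pull loop beyond the hook, at (50, 0, 0) mm of spring_end: inside 14 mm across, outside 22, wire z 22..26; the puller's tip enters from above. The spring swings level about the stud (light friction, stays put; -0.6..0.25 rad from the tensioner's x). It starts unstretched, 0.2 to 0.4 rad to the tensioner's -y side of the post.
- ink_bottle: Brown dropper bottle with black cap, 33 mm across, 102 mm high; origin under its middle. A bystander.
- water_jar: Clear glass jar, 60 mm across, 91 mm high; origin under its middle. A bystander. The jar and the bottle may change places.
- paint_pot: Low round white pot, 90 mm across, 32 mm high; origin under its middle. A bystander.
- pliers_yellow: Yellow-handled pliers lying flat, 54 x 164 x 14 mm, long along their y; origin under their middle. A bystander.
Things that resemble listed ones, but are neither listed nor needed, are in the scene too. What is shaped like the holder but green or orange is not meant.

How it is judged:
On the way, in this order (a step that is already met when the one before it is completed fails the run):
1. the puller has been taken out of the holder and lies on the bench on its underside, let go (height (world z) of puller between -0.006 and 0.008 m and angle between puller's own z axis and vertical below 0.15 rad and horizontal distance between puller and holder above 0.1 m and contact force between the fingers and puller below 0.05 N), for 0.2 s.
2. held by its handle, the puller with its tip in the pull loop draws the hook seat over 5 mm past the post (contact force between puller and spring_end above 2 N and x of hook_seat in the frame of tensioner above 0.005 m and horizontal distance between puller_tip and pull_loop below 0.009 m and x of the grasp point in the frame of puller below 0.05 m), for 0.05 s.
3. the hook is seated round the anchor post and the puller no longer touches the spring (horizontal distance between hook_seat and anchor_post below 0.005 m and contact force between puller and spring_end below 0.05 N), for 0.2 s.
At the end, for the whole second after the job is handed in: Hook still and seated: hook_seat within 5 mm of the post's axis from above. Puller let go and still on the bench on its underside (origin within 8 mm of the bench, tilt under 0.15 rad), origin over 100 mm from the holder's, tip over 60 mm from the post, not touching the tensioner (all of step 1 and horizontal distance between hook_seat and anchor_post below 0.005 m and horizontal distance between puller_tip and anchor_post above 0.06 m and contact force between puller and tensioner below 0.05 N and linear speed of each of puller, spring_end below 0.01 m/s).
It fails at once if the gripper or arm touches the spring's hook end (more than 0.5 N) (contact force between any of the fingers, the arm and spring_end above 0.5 N).
It fails at once if the spring snaps back (hook end faster than 0.6 m/s) (linear speed of spring_end above 0.6 m/s).
It fails at once if the dropper bottle or the glass jar is pushed away or knocked over (30 mm, 0.35 rad) (distance of any of ink_bottle, water_jar from where it was at the start of the episode above 0.03 m or angle between any of ink_bottle, water_jar's own z axis and vertical above 0.35 rad).
It fails at once if the white pot or the yellow pliers are pushed away (30 mm) (distance of any of paint_pot, pliers_yellow from where it was at the start of the episode above 0.03 m or angle between paint_pot's own z axis and vertical above 0.35 rad).
It also fails if it takes over 67 s, if anything falls off the work surface, if the arm or the gripper's body presses on something with over 40 N, if the wrist force passes 120 N, or if a joint passes its speed limit or range.

ROBOT

A 7-joint arm with a two-finger parallel gripper is mounted at the origin on a cart in front of the work surface, level with it; the furniture and walls round the work are solid. World frame = base frame: x ahead of the robot, y to its left, z up, the work surface at z = 0. Lengths are in m, angles in rad, forces in N, time in s.
With the tool pointing down it reaches from about 0.425 to 0.95 m from the base axis. Payload 4.7 kg.
Tool frame: the origin (TCP) lies midway between the tips of the shut fingers; the grasp point (between the pads) lies 19 mm behind it; z points along the fingers, y is the line along which they close (so a half turn about z gives the same grasp; the last joint's range is limited). The gripper opens to 87 mm and grips with 3 to 60 N. Pads are 19 mm wide; open, the fingers measure 117 mm over their backs; the gripper's body (75 mm by 190 mm) begins 51 mm behind the grasp point.
Start: joints at [-1.173, 0.469, -0.049, 1.532, 0.024, 1.141, -0.082], TCP at [0.279, 0.614, 0.183] pointing down, gripper open.
Joint ranges: [-2.59, 2.59], [-0.33, 1.99], [-1.39, 1.29], [0.1, 2.45], [-1.04, 4.18], [0.21, 1.99], [-2.66, 2.66]. Speed limits (rad/s): [2.57, 2.57, 3.14, 3.14, 3.14, 3.14, 3.14].

INTERFACE

Orientations are given as a unit quaternion [w, x, y, z].
In Python, from plant import status, eyes, manip gives the robot as it stands.
- The arm moves only by the tool play_rows, never from a script. Its argument "rows" is a list that holds one entry, the list of rows, each a list of 6 numbers: the shift along the tool's x, y, z in cm, then the turn, a rotation vector about the tool's x, y, z in rad. In form: [[[tx, ty, tz, ax, ay, az], ...]]. A call has 1 to 10 rows; each row is the pose to reach, as a shift and turn from the pose commanded when the call began, along the tool's axes at that moment; what a row does not reach only later rows make up. A row lasts 1/12 s, in which the tool goes at most 41.7 mm and 7.16 degrees, less where a joint would pass 70% of its speed; a pose out of reach is approached as far as the arm can. A call with a gripper value outside its range is refused whole. "grip" is the finger opening in cm, from 0 to 8.7, set as the call begins (left out, the last holds). The fingers move at their own pace and stop on an object; "force" is the grip in N (left out, the last holds). Time passes only in rows, so rows that repeat a pose let the fingers close. It gives the time, the measured TCP pose, the force, the opening and the grip force at its end, in the units of the state.
- status.observe(): the state, without advancing time (a new reading comes with each control period).
- eyes.snapshot(name): name is "scene" or "side" or "wrist"; returns a dict with "image" (480x640x3 uint8, red, green, blue), "intrinsics" (3x3 intrinsics, pixels), "cam_to_world" (4x4, takes a point from camera to world coordinates). Camera axes: x right, y down, z forward; pixel columns grow to the right and rows downward; lengths in m; the calibration is good to about 2 mm. A picture is of the moment at which its call begins. There is no depth.
- manip.close_job(): hands the job in; it is judged then, once.
The state is a dict: "time_s": time; "joints": joint angles; "dq": joint speeds; "joint_torque": joint torques, N m; "eef_pos": TCP position; "tool_rot": TCP orientation; "ft_force": force on the tool from outside, world axes, zero at the start; "wrist_torque": the same for the moment, N m; "width": opening from 0.0 (shut) to 1.0 (fully open); "grip_force": force on a finger pad.
Only numpy, scipy, OpenCV 4.12 (cv2) and the standard library are available. Lean on these libraries where they do the work, as an engineer would, in place of code of your own. Each camera call takes 0.05 s, during which the arm holds its last target. There are 200 camera calls.

## Working session

There is one attempt and no reset: what is moved stays moved. The work goes in short steps, Python scripts to look and compute and a tool call to move; the robot and the scene stay as the last step left them, time stands still between calls to the robot, and variables do not carry over. Pictures are saved under pics/ and viewed, at most 10 in all, crops included, and the job is handed in when it is done.

Besides the shell and the picture viewer there is one more tool, called after "Request:" by a JSON object that holds its "method" and its "body". play_rows: Moves the arm, as the interface text tells. Its arguments: {"type":"object","properties":{"rows":{"type":"array","items":{"type":"array","items":{"type":"array","items":{"type":"number"}}}},"grip":{"type":"number"},"force":{"type":"number"}},"required":["rows"]}

```bash
ls; mkdir -p pics
cat > h.py <<'E'
import numpy as np,cv2
from plant import status,eyes,manip
from scipy.spatial.transform import Rotation as R
def snap(n,f):
    s=eyes.snapshot(n); cv2.imwrite(f'pics/{f}.png',cv2.cvtColor(s['image'],cv2.COLOR_RGB2BGR)); np.savez(f'pics/{f}.npz',K=s['intrinsics'],T=s['cam_to_world']); return s
def px(f,u,v,z):
    d=np.load(f'pics/{f}.npz'); T=d['T']; r=T[:3,:3]@np.linalg.solve(d['K'],[u,v,1.]); o=T[:3,3]; return o+r*(z-o[2])/r[2]
def proj(f,p):
    d=np.load(f'pics/{f}.npz'); T=d['T']; c=T[:3,:3].T@(np.array(p)-T[:3,3]); q=d['K']@c; return q[:2]/q[2]
def tri(*obs):
    A=np.zeros((3,3));b=np.zeros(3)
    for f,u,v in obs:
        d=np.load(f'pics/{f}.npz');T=d['T'];r=T[:3,:3]@np.linalg.solve(d['K'],[u,v,1.]);r/=np.linalg.norm(r);P=np.eye(3)-np.outer(r,r);A+=P;b+=P@T[:3,3]
    return np.linalg.solve(A,b)
def st():
    s=status.observe(); q=s['tool_rot']; return s,np.array(s['eef_pos']),R.from_quat([q[1],q[2],q[3],q[0]])
def go(p,Rt):
    "shift cm and rotvec in current tool frame"
    s,p0,R0=st(); return np.round(R0.inv().apply(np.array(p)-p0)*100,2),np.round((R0.inv()*Rt).as_rotvec(),3)
E
python3 - <<'E'
from h import *
for n in ['scene','side','wrist']:
    s=snap(n,n+'0'); print(n,s['cam_to_world'].round(3).tolist(),s['intrinsics'][0])
s,p,r=st();print(s,r.as_matrix().round(2))
E
```

```text
pics
scene [[-0.445, -0.479, 0.756, -0.366], [-0.895, 0.255, -0.366, 0.643], [-0.018, -0.84, -0.542, 0.692], [0.0, 0.0, 0.0, 1.0]] [463.54299327   0.         307.74943933]
side [[-0.816, -0.226, 0.532, -0.085], [-0.578, 0.307, -0.756, 1.03], [0.008, -0.924, -0.382, 0.49], [0.0, 0.0, 0.0, 1.0]] [449.91703797   0.         316.11497458]
wrist [[0.413, 0.875, 0.252, 0.21], [0.911, -0.396, -0.118, 0.647], [-0.003, 0.278, -0.96, 0.383], [0.0, 0.0, 0.0, 1.0]] [414.23278082   0.         319.38700477]
{'time_s': 0.15, 'joints': array([-1.17289414,  0.46928417, -0.0486015 ,  1.53338789,  0.0240838 ,
        1.14097918, -0.08228885]), 'dq': array([ 4.75264784e-05, -1.03756370e-03,  1.06305078e-03, -4.66373924e-03,
       -1.05669823e-03,  9.88411808e-04, -1.77144719e-03]), 'joint_torque': array([ 8.34286620e-04, -5.08426917e+01, -8.05948908e-02, -2.36416411e+01,
       -6.13692845e-02,  3.56869167e-02,  1.08316835e-04]), 'eef_pos': array([0.27919485, 0.61400807, 0.18263507]), 'tool_rot': array([-1.43252558e-04,  2.11767826e-01,  9.77319725e-01, -7.23009184e-04]), 'ft_force': array([0.58120655, 0.68424345, 0.73203342]), 'wrist_torque': array([ 0.02427281, -0.02280607, -0.01835813]), 'grip_force': 0.0, 'width': 0.999340821966155} [[-0.91  0.41 -0.  ]
 [ 0.41  0.91 -0.  ]
 [-0.   -0.   -1.  ]]
```

View pics/scene0.png

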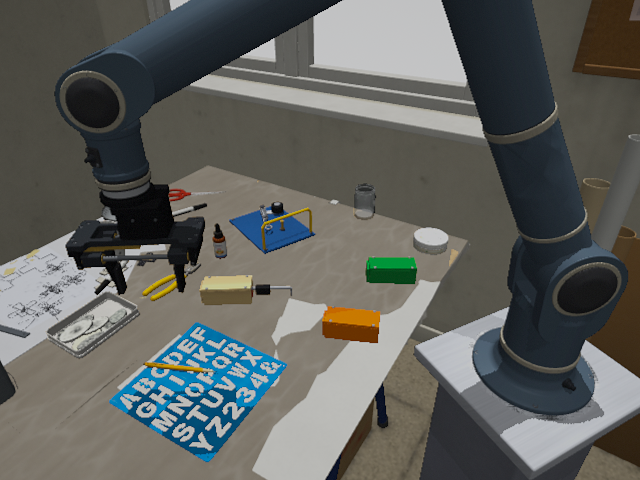

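View pics/side0.png

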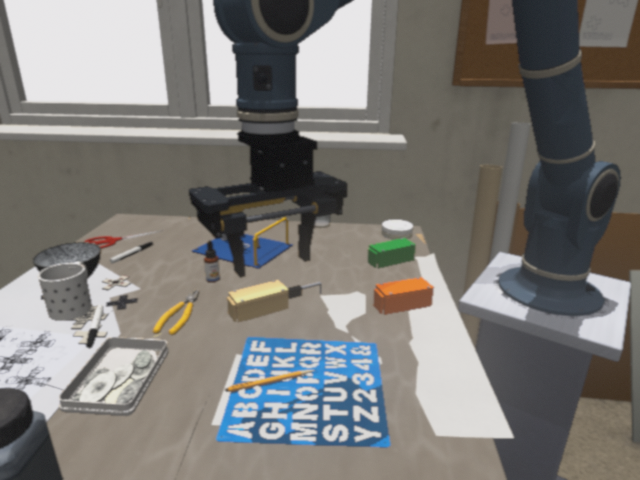

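The scene view shows the tensioner at about (272,228), the holder at (230,290) with the neck at (263,290) and tip at (291,291), the bottle at (219,243), the jar at (364,200), the pot at (431,240) and the pliers at (170,285). I'll zoom in.

Run:
```python
import cv2
a=cv2.imread('pics/scene0.png')[190:310,180:340]
cv2.imwrite('pics/c0.png',cv2.resize(a,None,fx=5,fy=5,interpolation=cv2.INTER_CUBIC))
```

```text
(no output)
```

View pics/c0.png

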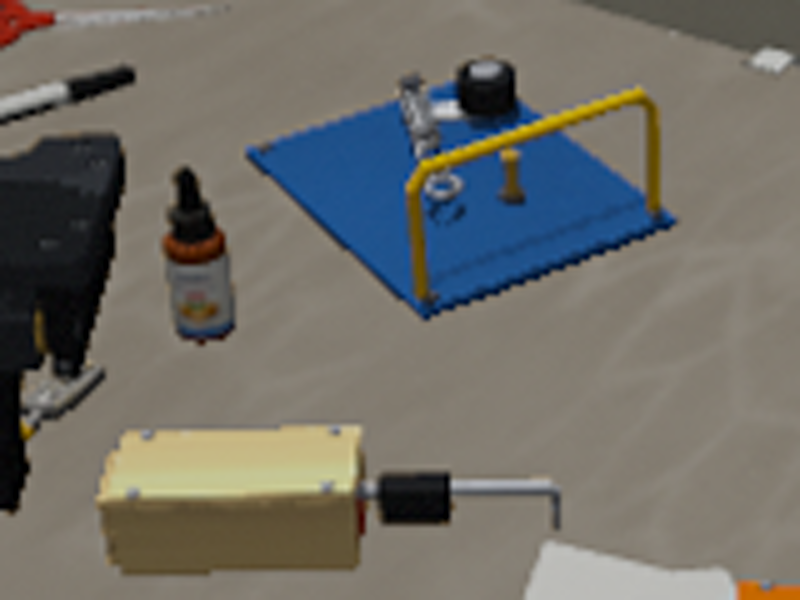

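```bash
cat > fit.py <<'E'
from h import *
from scipy.optimize import least_squares
def fit(f,P,U,x0,crop=(0,0,1)):
    U=np.array(U,float)/crop[2]+crop[:2];P=np.array(P)/1000.
    def w(x): return np.c_[P[:,:2]@np.array([[np.cos(x[2]),np.sin(x[2])],[-np.sin(x[2]),np.cos(x[2])]])+x[:2],P[:,2]]
    r=least_squares(lambda x:np.ravel([proj(f,p) for p in w(x)]-U),x0)
    return r.x,np.round(r.fun.reshape(-1,2),1)
E
python3 - <<'E'
from fit import *
c=(180,190,5)
print('tens',*fit('scene0',[(0,0,37),(73,-100,8),(73,65,8),(-142,-100,8),(-94,40,37),(58,-92,8),(58,57,8),(-113,0,35)],[(511,153),(425,311),(675,217),(250,150),(486,70),(425,300),(655,213),(410,78)],[.6,.2,-1.5],c))
print('hold',*fit('scene0',[(48,24,48),(48,-24,48),(48,-24,0),(-62,-24,48),(-62,24,48),(-62,-24,0)],[(361,428),(357,491),(357,569),(98,498),(125,433),(112,570)],[.4,.3,-2],c))
print('pull',*fit('scene0',[(58,0,34),(92,0,34),(140,0,32),(140,0,1)],[(382,475),(450,476),(556,484),(556,528)],[.4,.3,-2],c))
for n,u,v,z in [('loop',444,187,.024),('bottle',203,338,0)]: print(n,px('scene0',c[0]+u/5,c[1]+v/5,z))
for n,u,v,z in [('jar',364,216,0),('pot',431,247,0),('pl1',143,293,.01),('pl2',200,266,.01)]: print(n,px('scene0',u,v,z))
E
```

```text
tens [ 0.6731671   0.21781315 -3.00860357] [[ 0.1  0.1]
 [-0.2  0.8]
 [ 1.4  0.2]
 [-1.4 -0.5]
 [ 0.1 -0.2]
 [-0.4 -0.6]
 [-0.  -0.5]
 [ 0.5  0.1]]
hold [ 0.4615419   0.44041578 -2.03020336] [[-0.2 -0.6]
 [-1.5 -0.1]
 [ 0.3  0.9]
 [ 0.8 -0.7]
 [-0.6 -0.8]
 [ 1.1  1.4]]
pull [ 0.46880174  0.43831879 -2.07348983] [[-0.9 -0.1]
 [ 0.3 -0.1]
 [ 0.1 -0.8]
 [ 0.6  0.9]]
loop [0.6779075  0.25749135 0.024     ]
bottle [0.63337029 0.41395756 0.        ]
jar [ 0.64183384 -0.03317018  0.        ]
pot [ 0.41625327 -0.10121335  0.        ]
pl1 [0.56445031 0.62218881 0.01      ]
pl2 [0.60755488 0.47467862 0.01      ]
```

```bash
cat >> h.py <<'E'
def down(yaw):
    "tool down, tool y at world yaw"
    y=np.array([np.cos(yaw),np.sin(yaw),0]);z=np.array([0,0,-1.]);return R.from_matrix(np.c_[np.cross(y,z),y,z])
E
python3 - <<'E'
from h import *
print(go([.429,.371,.11],down(-2.05+np.pi/2)))
E
```

```text
(array([-23.7 , -15.91,   7.29]), array([-1.000e-03,  1.000e-03,  1.623e+00]))
```

Request:
{"method": "play_rows", "body": {"rows": [[[-12,-8,3,0,0,0.6],[-23.7,-15.9,7.3,0,0,1.623],[-23.7,-15.9,7.3,0,0,1.623],[-23.7,-15.9,7.3,0,0,1.623],[-23.7,-15.9,7.3,0,0,1.623],[-23.7,-15.9,7.3,0,0,1.623],[-23.7,-15.9,7.3,0,0,1.623],[-23.7,-15.9,7.3,0,0,1.623],[-23.7,-15.9,7.3,0,0,1.623],[-23.7,-15.9,7.3,0,0,1.623]]], "grip": 6}}

```text
time_s: 0.98
eef_pos: [0.4298, 0.3702, 0.1101]
tool_rot: [0.0, 0.747, 0.665, -0.0]
ft_force: [-0.3, 0.6, -0.4]
width: 0.693
grip_force: 0.0
```

Request:
{"method": "play_rows", "body": {"rows": [[[0,0,0,0,0,0.5],[0,0,0,0,0,0.5],[0,0,0,0,0,0.5],[0,0,0,0,0,0.5],[0,0,0,0,0,0.5]]]}}

```text
time_s: 1.4
eef_pos: [0.4291, 0.3715, 0.1102]
tool_rot: [0.0, 0.886, 0.463, -0.0]
ft_force: [-0.2, -0.0, -0.8]
width: 0.69
grip_force: 0.0
```

Run:
```python
from h import *
snap('wrist','w1')
print(go([.429,.371,.11],down(-2.05+np.pi/2)))
```

```text
(array([-0.06,  0.03,  0.02]), array([ 0.   ,  0.001, -0.124]))
```

View pics/w1.png

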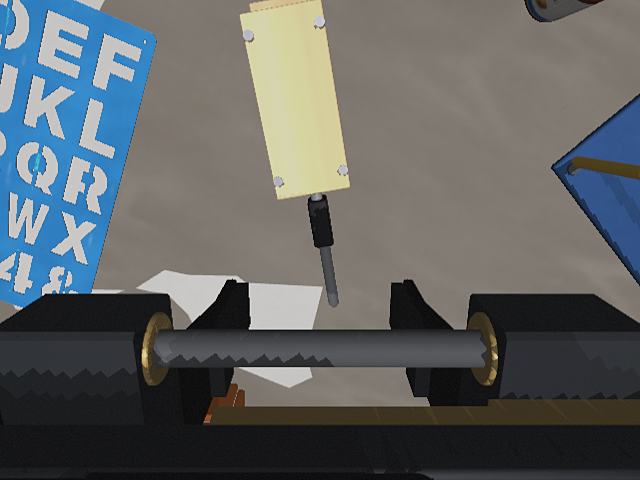

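The wrist view shows the holder roof, the neck running from (317,198) to (322,246) and the shank end at (333,303).

Run:
```python
from fit import *
x,e=fit('w1',[(58,0,34),(92,0,34),(143,0,32)],[(317,198),(322,246),(334,306)],[.465,.439,-2.05]);print(x,e.tolist())
print(fit('w1',[(48,24,48),(48,-24,48),(-62,-24,48),(-62,24,48)],[(350,186),(278,199),(240,13),(321,0)],[.465,.439,-2.05]))
y=x[2]
g=x[:2]+.077*np.array([np.cos(y),np.sin(y)])
print(g,go([*g,.0055],down(y+np.pi/2)))
```

```text
[ 0.46600167  0.4451774  -2.02474113] [[-1.1, -0.9], [1.4, -1.5], [-0.3, 2.8]]
(array([ 0.46250072,  0.44105354, -2.00729476]), array([[ 0.8,  1.8],
       [-0.9,  1.3],
       [-0.9,  0.3],
       [ 1. , -2.6]]))
[0.43223608 0.37597563] (array([ 0.54,  0.02, 10.47]), array([ 0.   ,  0.001, -0.149]))
```

Request:
{"method": "play_rows", "body": {"rows": [[[0.2,0,3,0,0,-0.1],[0.4,0,6.5,0,0,-0.145],[0.4,0,9.5,0,0,-0.145],[0.4,0,10.4,0,0,-0.145],[0.4,0,10.4,0,0,-0.145]]]}}

```text
time_s: 1.87
eef_pos: [0.4299, 0.3733, 0.0041]
tool_rot: [0.001, 0.849, 0.528, -0.003]
ft_force: [0.2, -0.1, 0.4]
width: 0.69
grip_force: 0.0
```

Request:
{"method": "play_rows", "body": {"rows": [[[0,0,0,0,0,0],[0,0,0,0,0,0],[0,0,0,0,0,0],[0,0,0,0,0,0],[0,0,0,0,0,0],[0,0,0,0,0,0],[0,0,0,0,0,0],[0,0,0,0,0,0]]], "grip": 0, "force": 25}}

```text
time_s: 2.53
eef_pos: [0.4316, 0.375, 0.0066]
tool_rot: [-0.0, 0.85, 0.527, 0.0]
ft_force: [-0.5, -0.1, 0.9]
width: 0.166
grip_force: 0.0
```

Request:
{"method": "play_rows", "body": {"rows": [[[0,0,0,0,0,0],[0,0,0,0,0,0],[0,0,-0.1,0,0,0],[-0.5,0,-0.1,0,0,0],[-1,0,-0.1,0,0,0],[-1.5,0,-0.1,0,0,0],[-2,0,-0.1,0,0,0]]]}}

```text
time_s: 3.12
eef_pos: [0.4223, 0.3562, 0.0074]
tool_rot: [0.0, 0.85, 0.527, -0.0]
ft_force: [-0.5, -0.1, -0.6]
width: 0.002
grip_force: 0.0
```

Run:
```python
from h import *
snap('wrist','w2');snap('scene','s2')
a=cv2.imread('pics/w2.png');b=cv2.imread('pics/s2.png')[230:330,180:340]
b=cv2.resize(b,(640,400),interpolation=cv2.INTER_CUBIC)
cv2.imwrite('pics/c2.png',np.hstack([cv2.resize(a,(400,300)),cv2.resize(b,(400,300))]))
```

```text
(no output)
```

View pics/c2.png

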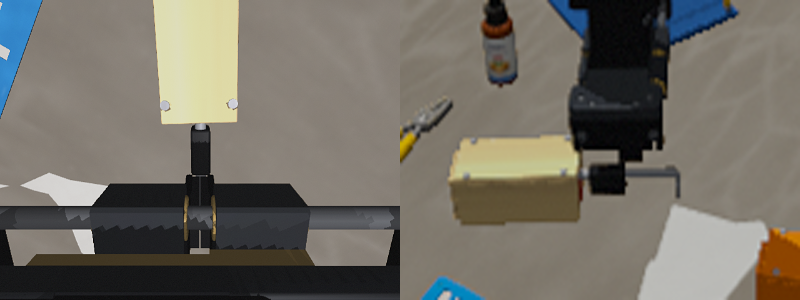

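Run:
```python
from h import *
s,p,r=st();print(p)
for f in ['w2','s2']:
    print(f,'tcp',proj(f,p),'grasp',proj(f,p+[0,0,.019]))
y=-2.025
for q in [(58,0,34),(92,0,34),(140,0,32),(140,0,1)]:
    w=[.466+q[0]/1e3*np.cos(y),.445+q[0]/1e3*np.sin(y),q[2]/1e3]
    print(q,proj('w2',w),proj('s2',w))
a=cv2.imread('pics/s2.png')[250:310,220:320];b=cv2.imread('pics/w2.png')[180:420,240:400]
cv2.imwrite('pics/c3.png',np.hstack([cv2.resize(a,(500,300),interpolation=cv2.INTER_CUBIC),cv2.resize(b,(200,300))]))
```

```text
[0.4221382  0.35567252 0.00738367]
w2 tcp [320.41829711 272.12393887] grasp [320.49166075 286.64698898]
s2 tcp [272.18998337 294.44441126] grasp [271.69673348 287.99923706]
(58, 0, 34) [320.55171755 203.78793644] [253.32656035 285.66209576]
(92, 0, 34) [320.93396124 277.88554299] [268.21158301 285.38164229]
(140, 0, 32) [321.39471798 368.0669788 ] [289.26573954 285.67564855]
(140, 0, 1) [321.16812623 335.70639153] [289.79338891 296.1934116 ]
```

View pics/c3.png

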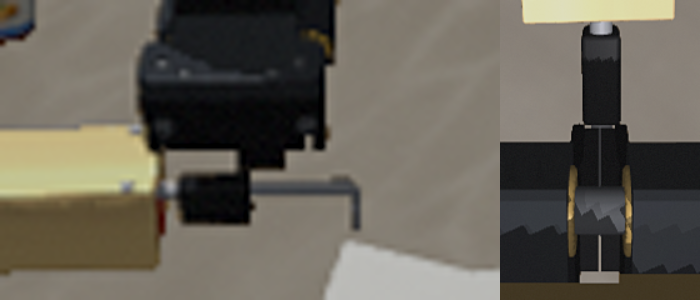

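Run:
```python
from h import *
p=np.array([.2792,.6140,.1826]);y=np.array([.41,.91,0])
for k in (0,.019,.04):
  print(k,[proj('scene0',p+[0,0,k]+s*.0435*y).round(0) for s in (1,-1)],[proj('side0',p+[0,0,k]+s*.0435*y).round(0) for s in (1,-1)],[proj('wrist0',p+[0,0,k]+s*.0435*y).round(0) for s in (1,-1)])
```

```text
0 [array([130., 308.]), array([183., 306.])] [array([244., 300.]), array([301., 284.])] [array([403., 272.]), array([235., 272.])]
0.019 [array([128., 300.]), array([181., 298.])] [array([243., 287.]), array([301., 273.])] [array([411., 286.]), array([227., 286.])]
0.04 [array([125., 290.]), array([178., 288.])] [array([243., 273.]), array([301., 259.])] [array([421., 306.]), array([216., 306.])]
```

The fingertips really sit about 31 mm behind the reported TCP in every view, scene and wrist alike, so the hand closed above the neck. I'll account for that offset and go lower.

Request:
{"method": "play_rows", "body": {"rows": [[[0,0,-1,0,0,0],[1.8,0,-1,0,0,0],[1.8,0,-1,0,0,0],[1.8,0,-1,0,0,0],[1.8,0,-1,0,0,0],[1.8,0,0,0,0,0],[1.8,0,1.3,0,0,0],[1.8,0,2.2,0,0,0],[1.8,0,2.8,0,0,0],[1.8,0,2.8,0,0,0]]], "grip": 5}}

```text
time_s: 4.05
eef_pos: [0.4295, 0.3719, -0.0224]
tool_rot: [0.0, 0.85, 0.527, -0.002]
ft_force: [-0.5, -0.2, 0.5]
width: 0.559
grip_force: 0.0
```

Run:
```python
from h import *
snap('scene','s3');snap('wrist','w3')
a=cv2.imread('pics/s3.png')[250:310,220:320];b=cv2.imread('pics/w3.png')[100:400,220:420]
s,p,r=st();print(p,s['ft_force'],s['width'])
cv2.imwrite('pics/c4.png',np.hstack([cv2.resize(a,(500,300),interpolation=cv2.INTER_CUBIC),cv2.resize(b,(200,300))]))
```

```text
[ 0.43065043  0.37281825 -0.02087505] [ 0.6729067  -0.38388885 -0.16925952] 0.5721795674272196
```

View pics/c4.png

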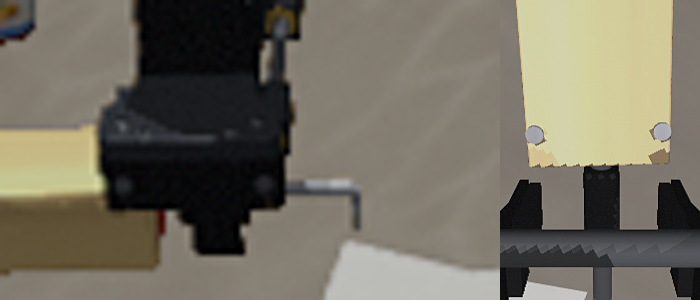

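The fingers now straddle the neck. Closing.

Request:
{"method": "play_rows", "body": {"rows": [[[0,0,0.3,0,0,0],[0,0,0.3,0,0,0],[0,0,0.3,0,0,0],[0,0,0.3,0,0,0],[0,0,0.3,0,0,0],[0,0,0.3,0,0,0],[0,0,0.3,0,0,0],[0,0,0.3,0,0,0],[0,0,0.3,0,0,0],[0,0,0.3,0,0,0]]], "grip": 0}}

```text
time_s: 4.98
eef_pos: [0.4307, 0.3733, -0.0234]
tool_rot: [-0.0, 0.85, 0.527, 0.0]
ft_force: [-0.9, -0.0, 1.5]
width: 0.158
grip_force: 25.0
```

Request:
{"method": "play_rows", "body": {"rows": [[[-0.5,0,-0.1,0,0,0],[-1.5,0,-0.1,0,0,0],[-3,0,-0.1,0,0,0],[-4.5,0,-0.1,0,0,0],[-6,0,-0.1,0,0,0],[-7.5,0,-0.1,0,0,0],[-9,0,-0.1,0,0,0],[-10.5,0,-0.1,0,0,0],[-12,0,-0.1,0,0,0],[-12.5,0,-0.1,0,0,0]]]}}

```text
time_s: 5.82
eef_pos: [0.3728, 0.2578, -0.0229]
tool_rot: [0.0, 0.85, 0.526, -0.002]
ft_force: [-0.7, -0.3, -0.9]
width: 0.157
grip_force: 25.0
```

Request:
{"method": "play_rows", "body": {"rows": [[[0,0,0,0,0,0],[0,0,0.1,0,0,0],[0,0,0.1,0,0,0]]]}}

```text
time_s: 6.07
eef_pos: [0.3755, 0.2616, -0.0234]
tool_rot: [-0.0, 0.85, 0.527, 0.0]
ft_force: [-0.1, -1.8, 2.5]
width: 0.156
grip_force: 25.0
```

Request:
{"method": "play_rows", "body": {"rows": [[[0,0,0,0,0,0],[0,0,0,0,0,0],[0,0,0,0,0,0],[0,0,0,0,0,0],[0,0,0,0,0,0],[0,0,0,0,0,0],[0,0,-3,0,0,0],[0,0,-6.5,0,0,0],[0,0,-9,0,0,0],[0,0,-9,0,0,0]]], "grip": 5}}

```text
time_s: 6.9
eef_pos: [0.3782, 0.2636, 0.0707]
tool_rot: [-0.001, 0.85, 0.527, 0.005]
ft_force: [1.2, 1.2, -0.2]
width: 0.567
grip_force: 0.0
```

Run:
```python
from h import *
snap('wrist','w5');snap('scene','s5')
s,p,r=st();print(p,s['ft_force'],s['width'])
a=cv2.imread('pics/w5.png');b=cv2.imread('pics/s5.png')[230:350,200:360]
cv2.imwrite('pics/c5.png',np.vstack([a[:440][:, :],cv2.resize(b,(640,480))[200:360]]))
```

```text
[0.37551028 0.26183161 0.06726366] [ 0.95957491 -0.08189275 -0.51584388] 0.5709595979753538
```

View pics/c5.png

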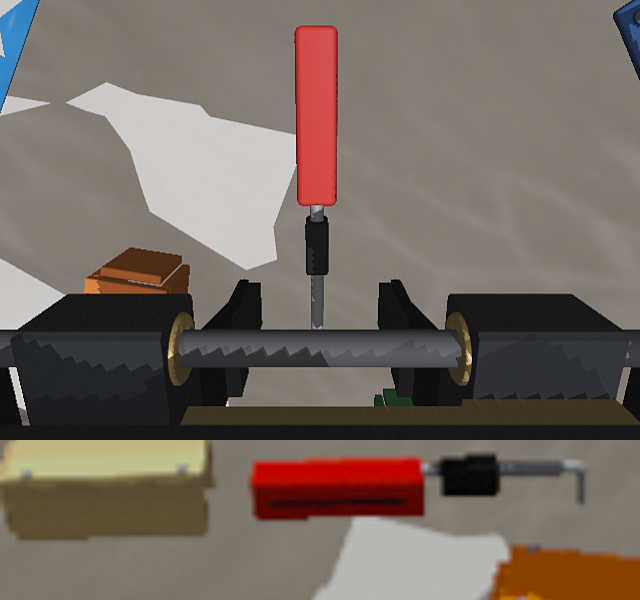

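The puller lies flat on the bench, clear of the holder. In the wrist view the handle top runs from (316,26) to (316,205).

Run:
```python
from fit import *
x,e=fit('w5',[(-50,0,30),(50,0,30),(58,0,34),(92,0,34)],[(316,27),(316.5,204),(317,217),(317,273)],[.41,.33,-2.02]);print(x,e.tolist())
g=x[:2]+.005*np.array([np.cos(x[2]),np.sin(x[2])])
R1=down(x[2]+np.pi/2)
print(g,np.linalg.norm(x[:2]-[.4625,.441]),go([*g,-.024],R1))
```

```text
[ 0.41004996  0.33241579 -2.02848672] [[-0.0, -6.3], [0.3, 2.3], [-0.2, 3.9], [0.0, 1.9]]
[0.40784057 0.32793041] 0.12058829793924504 (array([ 7.33, -0.05,  9.15]), array([ 0.   , -0.003, -0.003]))
```

Request:
{"method": "play_rows", "body": {"rows": [[[3.5,0,0,0,0,0],[7.4,0,0,0,0,0],[7.4,0,2.5,0,0,0],[7.4,0,5.5,0,0,0],[7.4,0,8.2,0,0,0],[7.4,0,9.1,0,0,0],[7.4,0,9.1,0,0,0]]]}}

```text
time_s: 7.58
eef_pos: [0.4056, 0.3251, -0.0278]
tool_rot: [0.001, 0.85, 0.527, -0.004]
ft_force: [-0.5, -0.9, 1.2]
width: 0.576
grip_force: 0.0
```

Request:
{"method": "play_rows", "body": {"rows": [[[0,0,0,0,0,0],[0,0,0,0,0,0],[0,0,0,0,0,0],[0,0,0,0,0,0],[0,0,0,0,0,0],[0,0,0,0,0,0],[0,0,0,0,0,0],[0,0,0,0,0,0]]], "grip": 0, "force": 50}}

```text
time_s: 8.25
eef_pos: [0.4085, 0.328, -0.0236]
tool_rot: [-0.0, 0.85, 0.527, 0.001]
ft_force: [-1.1, -0.8, 6.1]
width: 0.27
grip_force: 50.0
```

Run:
```python
from h import *
s,p,r=st();print(p,r.as_matrix().round(3).tolist(),s['ft_force'],s['width'],s['grip_force'])
```

```text
[ 0.40850383  0.32801784 -0.02356299] [[0.445, 0.896, 0.001], [0.896, -0.445, 0.001], [0.002, 0.0, -1.0]] [-1.09437974 -0.76381711  6.1039262 ] 0.26974229230723934 50.00198185443878
```

Run:
```python
from h import *
print(px('scene0',390,275,0), go([.43,.22,.04],down(.133+np.pi/2)))
```

```text
[0.36485238 0.06668206 0.        ] (array([-8.71,  6.73, -6.37]), array([ 2.000e-03, -1.000e-03, -2.165e+00]))
```

Request:
{"method": "play_rows", "body": {"rows": [[[0,0,-0.5,0,0,0],[0,0,-2,0,0,0],[0,0,-4,0,0,0],[0,0,-6,0,0,0],[0,0,-6.4,0,0,0]]]}}

```text
time_s: 8.67
eef_pos: [0.4095, 0.3286, 0.0421]
tool_rot: [-0.001, 0.85, 0.527, 0.002]
ft_force: [0.2, 0.8, -2.0]
width: 0.272
grip_force: 50.0
```

Request:
{"method": "play_rows", "body": {"rows": [[[-1,0.7,0,0,0,-0.12],[-2,1.4,0,0,0,-0.24],[-3,2.1,0,0,0,-0.36],[-4,2.8,0,0,0,-0.48],[-5,3.5,0,0,0,-0.6],[-6,4.2,0,0,0,-0.72],[-7,5,0,0,0,-0.84],[-8,6,0,0,0,-0.96],[-8.7,6.7,0,0,0,-1.08],[-8.7,6.7,0,0,0,-1.2]]]}}

```text
time_s: 9.5
eef_pos: [0.4293, 0.2168, 0.0387]
tool_rot: [-0.0, 0.403, 0.915, -0.001]
ft_force: [-0.1, 0.0, -1.5]
width: 0.269
grip_force: 50.0
```

Request:
{"method": "play_rows", "body": {"rows": [[[0,0,0,0,0,-0.12],[0,0,0,0,0,-0.24],[0,0,0,0,0,-0.36],[0,0,0,0,0,-0.48],[0,0,0,0,0,-0.6],[0,0,0,0,0,-0.72],[0,0,0,0,0,-0.84],[0,0,0,0,0,-0.965],[0,0,0,0,0,-0.965],[0,0,0,0,0,-0.965]]]}}

```text
time_s: 10.33
eef_pos: [0.4288, 0.2194, 0.0389]
tool_rot: [-0.001, -0.065, 0.998, -0.0]
ft_force: [-0.9, -0.3, -1.2]
width: 0.269
grip_force: 50.0
```

Run:
```python
from h import *
s,p,r=st();print(p,r.as_matrix().round(3).tolist())
snap('wrist','w6');snap('scene','s6')
a=cv2.imread('pics/w6.png')[:440];b=cv2.imread('pics/s6.png')[200:290,230:330]
b=cv2.resize(b,None,fx=5,fy=5,interpolation=cv2.INTER_CUBIC)
c=np.zeros((550,800,3),np.uint8);c[:206,:300]=cv2.resize(a,(300,206));c[100:550,300:]=b
cv2.imwrite('pics/c6.png',c)
```

```text
[0.42884581 0.21937518 0.03889134] [[-0.992, -0.129, -0.001], [-0.129, 0.992, -0.0], [0.001, 0.0, -1.0]]
```

View pics/c6.png

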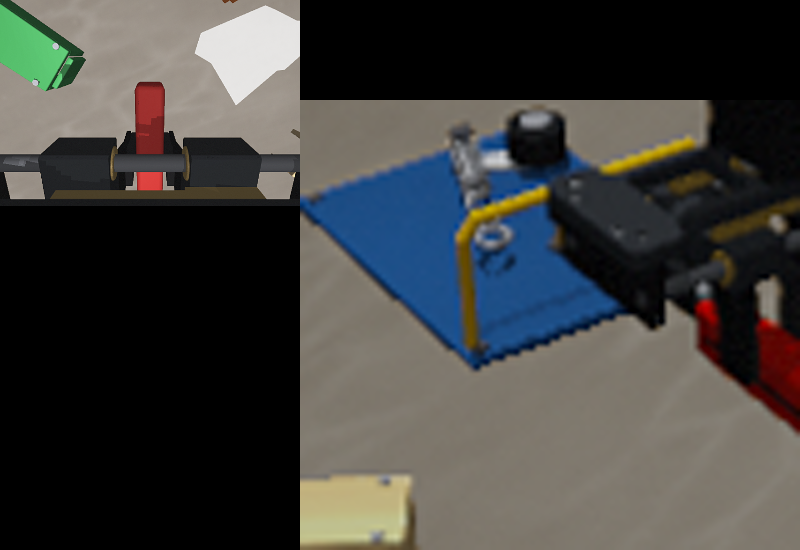

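The puller is now aligned with the tensioner, with the tip hidden behind the hand. I'll advance under the bar to hover over the loop, then check with the side camera.

Run:
```python
from fit import *
def red(f):
    h=cv2.cvtColor(cv2.imread(f'pics/{f}.png'),cv2.COLOR_BGR2HSV)
    m=((h[...,0]<5)|(h[...,0]>174))&(h[...,1]>150)&(h[...,2]>60)
    n,l,s,_=cv2.connectedComponentsWithStats(m.astype(np.uint8));k=1+np.argmax(s[1:,4]);ys,xs=np.where(l==k);print(f,s[k]);return xs,ys
for f,z in (('w5',.03),('w6',.0925)):
    xs,ys=red(f);t=ys.min()+.5;b=ys.max()+.5
    w=px(f,xs[ys<t+6].mean(),t,z);
    w2=px(f,xs[ys>b-6].mean(),b,z) ;print('rear',w,'front',w2,np.linalg.norm(w-w2))
s,p,r=st(); print(p-px('w6',318.5,0,0)*0, go([.544,.240,.0114],down(.133+np.pi/2)))
```

```text
w5 [ 295   26   43  180 7321]
rear [0.43080169 0.37481061 0.03      ] front [0.38793558 0.28810015 0.03      ] 0.09672749263695171
w6 [ 287  175   64  154 9260]
rear [0.37266016 0.2125332  0.0925    ] front [0.43240352 0.22055565 0.0925    ] 0.06027959307933846
[0.42904821 0.21950686 0.03910719] (array([-11.67,   0.54,   2.76]), array([-0.   , -0.001, -0.002]))
```

Request:
{"method": "play_rows", "body": {"rows": [[[0,0.5,1,0,0,0],[-0.5,1,2,0,0,0],[-2,1.2,2.7,0,0,0],[-4,1,2.75,0,0,0],[-6,0.8,2.75,0,0,0],[-8,0.7,2.75,0,0,0],[-10,0.6,2.75,0,0,0],[-11.2,0.5,2.75,0,0,0],[-11.7,0.5,2.75,0,0,0],[-11.7,0.5,2.75,0,0,0]]]}}

```text
time_s: 11.27
eef_pos: [0.5452, 0.2406, 0.0107]
tool_rot: [-0.0, -0.066, 0.998, -0.0]
ft_force: [-0.4, 0.4, -1.1]
width: 0.269
grip_force: 50.0
```

Run:
```python
from h import *
snap('side','d7');snap('scene','s7')
s,p,r=st();print(p,s['ft_force'])
u=proj('d7',[.678,.2575,.024]);v=proj('s7',[.678,.2575,.024]);print(u,v)
def crop(f,c,k,w,h):
    x,y=int(c[0]-w/2/k),int(c[1]-h/2/k); a=cv2.imread(f'pics/{f}.png')[y:y+h//k,x:x+w//k]; print(f,x,y); return cv2.resize(a,None,fx=k,fy=k,interpolation=cv2.INTER_CUBIC)
cv2.imwrite('pics/c7.png',np.hstack([crop('d7',u,8,400,480),crop('s7',v,8,400,480)]))
```

```text
[0.54319896 0.24047853 0.0109148 ] [-0.55283687  0.58406381 -1.05245923]
[246.72941632 246.47734122] [268.78445998 227.38560224]
d7 221 216
s7 243 197
```

View pics/c7.png

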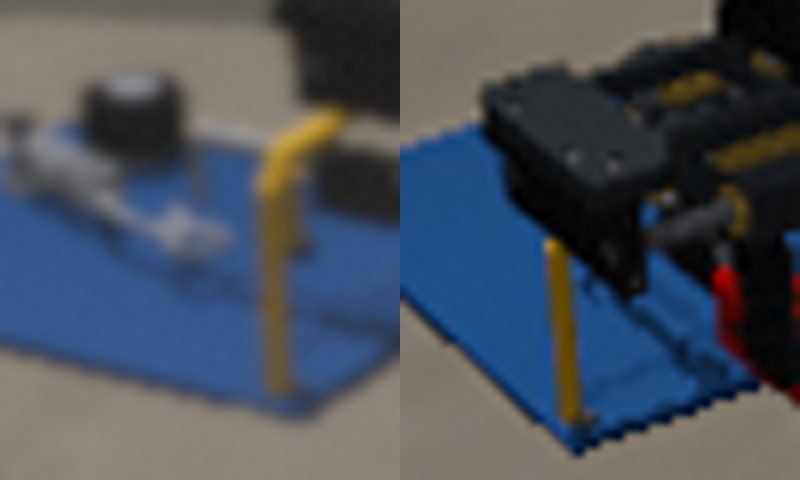

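Run:
```python
from h import *
s,p,r=st();t=p+.135*np.array([.992,.129,0])
for z in (.036,.067): print(z,proj('d7',[*t[:2],z]))
print('mm->px along',proj('d7',[*t[:2]+np.array([.00992,.00129]),.036])-proj('d7',[*t[:2],.036]),proj('d7',[*t[:2]+np.array([-.00129,.00992]),.036])-proj('d7',[*t[:2],.036]))
g=cv2.cvtColor(cv2.imread('pics/d7.png'),cv2.COLOR_BGR2HSV)
print('S');print(g[228:254,238:256,1]);print('V');print(g[228:254,238:256,2])
for n,q in (('post',(.6732,.2178,.037)),('leg',(.6732-.058*.991-.092*.133,.2178-.058*.133+.092*.991,.008)),('roller',(.6732+.094*.991+.04*.133,.2178+.094*.133-.04*.991,.037))): print(n,proj('d7',q))
```

```text
0.036 [246.63645372 242.34457195]
0.067 [246.01549898 231.17846669]
mm->px along [-3.15395274 -0.72743927] [-2.31712451  1.33006406]
S
[[ 10  11   9  12  16  38  36  39  37  36  38  36  36  36  36  35  36  37]
 [ 11   6  13   7  25  38  39  37  37  36  36  35  36  37  36  36  36  36]
 [ 15   0  15   8  26  31  35  36  34  32  33  32  33  34  36  35  34  36]
 [ 23   8   8  23  28  38  36  32  26  21  18  19  23  31  33  34  34  41]
 [ 23   8   0   8  14  33  34  23  12   6   4   5   9  18  20  24  34  56]
 [ 16  15   8   0   7  15  13   8   7  16  15  12   8   4   4  12  41  86]
 [  8  15   8  14  13  31  19  25  50  70  70  56  42  29  15  20  76 130]
 [ 12  31  36  50  85  65  48  54  94 126 135 129 116 103  66  21 113 169]
 [ 36  55  73  98 113 101  77  68 104 138 156 154 153 145 105  12 121 180]
 [ 99 115 117 126 139 129 103  73  99 139 158 159 162 150  93  36 136 183]
 [138 144 145 153 154 145 117  85  97 137 156 159 157 141  61  75 156 188]
 [155 160 159 161 157 157 128  95 101 135 158 161 159 135  50  87 163 183]
 [154 159 159 152 144 139 125 100 105 137 155 159 159 138  69  62
[... 2338 characters left out ...]
 [134 134 133 132 130 123 119 122 123 121 117 124 131 133 120  92 101 101]
 [134 137 136 130 120 109 106 110 116 118 120 127 133 134 123  96  99 101]
 [124 130 132 128 116 103  97 100 112 122 128 133 137 136 123  98 100 100]
 [122 122 120 119 114 105  97  96 106 118 126 131 134 134 124  98  99 101]
 [133 127 120 114 108 102 101 104 107 115 117 117 122 128 123 100 101 102]
 [143 140 135 127 117 107 108 116 119 120 115 110 113 123 121 102  99 101]
 [145 142 141 136 128 115 112 119 119 119 114 109 112 119 118  98 100 104]
 [145 144 142 141 136 130 126 121 120 123 126 123 118 115 110  89 100 100]]
post [258.23294539 237.58083965]
leg [257.00039009 265.39434078]
roller [238.52921257 226.71949785]
```

Request:
{"method": "play_rows", "body": {"rows": [[[0,0,0.4,0,0,0],[0,0,0.9,0,0,0],[0,0,1.3,0,0,0],[0,0,1.5,0,0,0],[0,0,1.5,0,0,0],[0,0,1.5,0,0,0]]]}}

```text
time_s: 11.87
eef_pos: [0.5444, 0.2402, -0.0032]
tool_rot: [-0.0, -0.067, 0.998, -0.0]
ft_force: [-0.0, -0.1, -1.4]
width: 0.271
grip_force: 50.0
```

Request:
{"method": "play_rows", "body": {"rows": [[[0,0,0.3,0,0,0],[0,0,0.6,0,0,0],[0,0,0.7,0,0,0],[0,0,0.7,0,0,0],[0,0,0.7,0,0,0]]]}}

```text
time_s: 12.28
eef_pos: [0.5445, 0.2402, -0.0102]
tool_rot: [-0.0, -0.067, 0.998, 0.0]
ft_force: [-0.3, 0.1, -1.6]
width: 0.271
grip_force: 50.0
```

Run:
```python
from h import *
s,p,r=st();print(p,s['ft_force'],s['wrist_torque'])
ex=np.array([np.cos(-3.0086),np.sin(-3.0086)]);ey=np.array([-ex[1],ex[0]]);o=np.array([.6732,.2178])
def T(a,b): return o+a*ex+b*ey
# tip targets stud polar
for s_,th in ((-.0,-.36),(.0,-.3),(.01,-.26),(.02,-.22),(.03,-.22),(.041,-.22),(.041,0),(.022,0),(.016,0)):
    rr=.1145+s_ if s_ or th>-.36 else .110
    w=T(-.113+rr*np.cos(th),rr*np.sin(th))
    tcp=w-.135*np.array([.992,.129]); print(s_,th,w.round(4),go([*tcp,p[2]],r)[0])
```

```text
[ 0.54454304  0.2402477  -0.01016729] [-0.26845006  0.05729132 -1.59920505] [ 0.10555509  0.05819936 -0.0676667 ]
-0.0 -0.36 [0.678  0.2575] [ 0.05 -0.01  0.  ]
0.0 -0.3 [0.6723 0.2518] [ 0.69 -0.5   0.  ]
0.01 -0.26 [0.6617 0.2486] [ 1.78 -0.68  0.  ]
0.02 -0.22 [0.6512 0.2445] [ 2.88 -0.95  0.  ]
0.03 -0.22 [0.6412 0.2453] [ 3.85 -0.73  0.  ]
0.041 -0.22 [0.6303 0.2463] [ 4.93 -0.49  0.  ]
0.041 0 [0.6311 0.2122] [ 5.3  -3.88  0.  ]
0.022 0 [0.6499 0.2147] [ 3.4  -3.88  0.  ]
0.016 0 [0.6559 0.2155] [ 2.8  -3.88  0.  ]
```

Request:
{"method": "play_rows", "body": {"rows": [[[0.3,-0.2,0,0,0,0],[0.7,-0.5,0,0,0,0],[1.2,-0.6,0,0,0,0],[1.8,-0.7,0,0,0,0],[2.3,-0.8,0,0,0,0],[2.9,-0.95,0,0,0,0],[2.9,-0.95,0,0,0,0],[2.9,-0.95,0,0,0,0]]]}}

```text
time_s: 12.95
eef_pos: [0.518, 0.2269, -0.0096]
tool_rot: [0.001, -0.066, 0.998, 0.0]
ft_force: [3.7, -0.4, -2.1]
width: 0.273
grip_force: 50.0
```

Run:
```python
from h import *
s,p,r=st();print(p,s['ft_force'],s['wrist_torque'])
```

```text
[ 0.51797027  0.2268658  -0.00959126] [ 3.68074246 -0.43371905 -2.09026151] [-0.06186872 -0.89101179 -0.08190273]
```

Request:
{"method": "play_rows", "body": {"rows": [[[0.4,0.1,0,0,0,0],[0.8,0.2,0,0,0,0],[1.2,0.3,0,0,0,0],[1.6,0.4,0,0,0,0],[1.9,0.45,0,0,0,0],[2.1,0.45,0,0,0,0],[2.1,0.45,0,0,0,0],[2.1,0.45,0,0,0,0]]]}}

```text
time_s: 13.62
eef_pos: [0.4985, 0.2291, -0.0093]
tool_rot: [0.003, -0.066, 0.998, 0.001]
ft_force: [7.4, 0.1, -3.2]
width: 0.27
grip_force: 50.0
```

Run:
```python
from h import *
s,p,r=st();print(p,s['ft_force'],s['wrist_torque'],r.as_matrix().round(3)[:,0])
ex=np.array([np.cos(-3.0086),np.sin(-3.0086)]);ey=np.array([-ex[1],ex[0]]);o=np.array([.6732,.2178])
w=p[:2]+.135*np.array([.992,.129]); d=w-o; print('tip tens',d@ex,d@ey,'r,th',np.hypot(d@ex+.113,d@ey),np.arctan2(d@ey,d@ex+.113))
```

```text
[ 0.49851275  0.22910975 -0.00932459] [ 7.42828779  0.14623619 -3.23949712] [-0.12643768 -1.66164603 -0.21262819] [-0.991 -0.132 -0.005]
tip tens 0.036598326396764976 -0.03387687624618476 r,th 0.15338612063975132 -0.22269627549235854
```

Request:
{"method": "play_rows", "body": {"rows": [[[0.1,-0.4,0,0,0,0],[0.2,-0.75,0,0,0,0],[0.32,-1.1,0,0,0,0],[0.4,-1.5,0,0,0,0],[0.43,-1.9,0,0,0,0],[0.46,-2.3,0,0,0,0],[0.48,-2.7,0,0,0,0],[0.5,-3.1,0,0,0,0],[0.5,-3.3,0,0,0,0],[0.5,-3.3,0,0,0,0]]]}}

```text
time_s: 14.45
eef_pos: [0.4984, 0.1961, -0.0092]
tool_rot: [0.003, -0.066, 0.998, 0.001]
ft_force: [7.0, 0.6, -3.0]
width: 0.269
grip_force: 50.0
```

```bash
cat > tip.py <<'E'
from h import *
s,p,r=st();print(p,s['ft_force'],s['wrist_torque'],r.as_matrix().round(3)[:,0])
ex=np.array([np.cos(-3.0086),np.sin(-3.0086)]);ey=np.array([-ex[1],ex[0]]);o=np.array([.6732,.2178])
w=p[:2]-.135*r.as_matrix()[:2,0]; d=w-o; print('tip tens',d@ex,d@ey,'r,th',np.hypot(d@ex+.113,d@ey),np.arctan2(d@ey,d@ex+.113))
f=s['ft_force'][:2];print('F tens',f@ex,f@ey)
E
python3 tip.py
```

```text
[ 0.498432    0.19612572 -0.00920606] [ 6.98656157  0.64276324 -3.02185996] [ 0.19132199 -1.63811823 -0.02637444] [-0.991 -0.132 -0.006]
tip tens 0.04110133052687293 -0.0016675757766703428 r,th 0.1541103529264776 -0.010820871463461917
F tens -7.010097783607293 0.28933744630734276
```

Request:
{"method": "play_rows", "body": {"rows": [[[0,-0.15,0,0,0,0],[0,-0.3,0,0,0,0],[0,-0.4,0,0,0,0],[0,-0.4,0,0,0,0]]]}}

```text
time_s: 14.78
eef_pos: [0.499, 0.1928, -0.0092]
tool_rot: [0.003, -0.067, 0.998, 0.001]
ft_force: [7.4, 0.3, -3.9]
width: 0.27
grip_force: 50.0
```

```bash
python3 tip.py
```

```text
[ 0.49897381  0.19278838 -0.00915222] [ 7.36414362  0.26359044 -3.94419245] [ 0.26324568 -1.56859789  0.03559582] [-0.991 -0.133 -0.007]
tip tens 0.0410071371387712 0.0015936695442917257 r,th 0.1540153825833533 0.010347654617345053
F tens -7.33406691995924 0.7152296968590108
```

Request:
{"method": "play_rows", "body": {"rows": [[[0,-0.15,0,0,0,0],[0,-0.3,0,0,0,0],[0,-0.3,0,0,0,0],[0,-0.3,0,0,0,0]]]}}

```text
time_s: 15.12
eef_pos: [0.4993, 0.1906, -0.0091]
tool_rot: [0.003, -0.067, 0.998, 0.002]
ft_force: [6.9, 1.4, -3.1]
width: 0.274
grip_force: 50.0
```

```bash
python3 tip.py
python3 - <<'E'
from h import *
snap('side','d8')
g=cv2.cvtColor(cv2.imread('pics/d8.png'),cv2.COLOR_BGR2HSV)
print(proj('d8',[.6732,.2178,.024]),proj('d8',[.6732,.2178,.037]))
E
```

```text
[ 0.49933622  0.1905554  -0.00907708] [ 6.85918527  1.3823913  -3.13172012] [ 0.47726047 -1.54832828  0.09696741] [-0.991 -0.134 -0.007]
tip tens 0.04094450205369796 0.003720156811229069 r,th 0.15398944535019649 0.024160868728200863
F tens -6.98192166964159 -0.4606495561829907
[258.43547369 242.10826037] [258.23294539 237.58083965]
```

Request:
{"method": "play_rows", "body": {"rows": [[[-0.3,0.05,0,0,0,0],[-0.6,0.05,0,0,0,0],[-0.9,0.1,0,0,0,0],[-1.1,0.1,0,0,0,0],[-1.3,0.1,0,0,0,0],[-1.5,0.1,0,0,0,0],[-1.5,0.1,0,0,0,0]]]}}

```text
time_s: 15.75
eef_pos: [0.5129, 0.193, -0.0095]
tool_rot: [0.002, -0.067, 0.998, 0.001]
ft_force: [5.5, 1.4, -1.9]
width: 0.27
grip_force: 50.0
```

```bash
python3 tip.py
```

```text
[ 0.51294356  0.19299438 -0.00945167] [ 5.5313642   1.37848557 -1.9201269 ] [ 0.30669441 -1.11066977  0.1037162 ] [-0.991 -0.134 -0.004]
tip tens 0.02713187086321288 0.003148642986055839 r,th 0.1401672400537223 0.02246536244750359
F tens -5.665308017204047 -0.6328486614275023
```

Request:
{"method": "play_rows", "body": {"rows": [[[-0.2,0,0,0,0,0],[-0.4,0.05,0,0,0,0],[-0.6,0.05,0,0,0,0],[-0.8,0.1,0,0,0,0],[-0.9,0.1,0,0,0,0],[-0.9,0.1,0,0,0,0]]]}}

```text
time_s: 16.25
eef_pos: [0.5192, 0.1939, -0.0102]
tool_rot: [-0.0, -0.067, 0.998, 0.0]
ft_force: [3.1, 2.0, -1.8]
width: 0.271
grip_force: 50.0
```

```bash
python3 tip.py
```

```text
[ 0.51921837  0.19390654 -0.01019607] [ 3.11108187  2.03591125 -1.75065366] [ 0.48750406 -0.73284578  0.19830431] [-0.991 -0.134  0.001]
tip tens 0.020790289187812526 0.003127183818188158 r,th 0.1338268312394463 0.02336951754076942
F tens -3.3535732602028654 -1.6054007005901403
```

Request:
{"method": "play_rows", "body": {"rows": [[[-0.1,0.05,0,0,0,0],[-0.2,0.1,0,0,0,0],[-0.3,0.1,0,0,0,0],[-0.3,0.1,0,0,0,0]]]}}

```text
time_s: 16.58
eef_pos: [0.5212, 0.1941, -0.0106]
tool_rot: [-0.001, -0.066, 0.998, -0.001]
ft_force: [0.0, 0.1, -2.3]
width: 0.273
grip_force: 50.0
```

```bash
python3 tip.py
```

```text
[ 0.52120643  0.19413639 -0.01059023] [ 0.03060333  0.14415411 -2.34138549] [0.0493544  0.04212603 0.02177165] [-0.991 -0.132  0.003]
tip tens 0.01878973629881507 0.0033365319652095427 r,th 0.13183196516500117 0.02531167811335915
F tens -0.049448056965234764 -0.1388231248015565
```

Request:
{"method": "play_rows", "body": {"rows": [[[-0.2,0.1,0,0,0,0],[-0.3,0.1,0,0,0,0],[-0.3,0.1,0,0,0,0],[-0.3,0.1,-0.5,0,0,0],[-0.3,0.1,-1.1,0,0,0],[-0.3,0.1,-1.7,0,0,0],[-0.3,0.1,-2.2,0,0,0],[-0.3,0.1,-2.2,0,0,0]]]}}

```text
time_s: 17.25
eef_pos: [0.5263, 0.1967, 0.0136]
tool_rot: [0.001, -0.066, 0.998, 0.001]
ft_force: [-0.3, 0.2, -1.5]
width: 0.273
grip_force: 50.0
```

```bash
python3 tip.py
python3 - <<'E'
from h import *
print(go([.425,.285,.011],down(.133+np.pi/2)))
E
```

```text
[0.52634426 0.19673788 0.01355691] [-0.32811654  0.22087504 -1.54171273] [0.04990691 0.0039283  0.00569162] [-0.991 -0.133 -0.003]
tip tens 0.013352301836831401 0.001389699663957906 r,th 0.12635994398788628 0.010998166323606116
F tens 0.2959308699366034 -0.2624331732409328
(array([ 8.87, 10.09,  0.24]), array([0.001, 0.003, 0.   ]))
```

Request:
{"method": "play_rows", "body": {"rows": [[[0.8,0,0,0,0,0],[2.5,0,0,0,0,0],[4.5,0,0,0,0,0],[6.5,0,0,0,0,0],[8.5,0,0,0,0,0],[9.8,0.5,0,0,0,0],[9.8,3,0,0,0,0],[9.4,6,0,0,0,0],[9,9,0,0,0,0],[8.9,10,0,0,0,0]]]}}

```text
time_s: 18.08
eef_pos: [0.4234, 0.2898, 0.0126]
tool_rot: [0.001, -0.069, 0.998, 0.002]
ft_force: [1.2, 1.1, -1.7]
width: 0.271
grip_force: 50.0
```

Request:
{"method": "play_rows", "body": {"rows": [[[0,0,0,0,0,0],[0,0,0.8,0,0,0],[0,0,1.8,0,0,0],[0,0,2.7,0,0,0],[0,0,3.3,0,0,0],[0,0,3.5,0,0,0],[0,0,3.5,0,0,0]]]}}

```text
time_s: 18.67
eef_pos: [0.4234, 0.282, -0.0235]
tool_rot: [-0.001, -0.066, 0.998, -0.001]
ft_force: [-0.8, -1.4, 2.3]
width: 0.269
grip_force: 50.0
```

Request:
{"method": "play_rows", "body": {"rows": [[[0,0,0.1,0,0,0],[0,0,0.1,0,0,0],[0,0,0,0,0,0],[0,0,0,0,0,0],[0,0,0,0,0,0],[0,0,0,0,0,0],[0,0,0,0,0,0],[0,0,-3,0,0,0],[0,0,-7,0,0,0],[0,0,-10,0,0,0]]], "grip": 6}}

```text
time_s: 19.5
eef_pos: [0.4238, 0.2839, 0.0787]
tool_rot: [0.0, -0.067, 0.998, 0.0]
ft_force: [0.9, 0.4, -0.0]
width: 0.688
grip_force: 0.0
```

Request:
{"method": "play_rows", "body": {"rows": [[[0,0,-4,0,0,0],[3,2,-8,0,0,0],[3,4,-10,0,0,0],[3,4,-10,0,0,0]]]}}

```text
time_s: 19.83
eef_pos: [0.3886, 0.3267, 0.1835]
tool_rot: [0.004, -0.07, 0.998, 0.005]
ft_force: [0.5, 0.6, -0.1]
width: 0.685
grip_force: 0.0
```

```bash
python3 tip.py
python3 - <<'E'
from fit import *
for n in ('side','wrist','scene'): snap(n,n+'9')
ex=np.array([np.cos(-3.0086),np.sin(-3.0086)]);ey=np.array([-ex[1],ex[0]]);o=np.array([.6732,.2178])
# red handle extents in side and wrist
for f in ('side9','scene9','wrist9'):
    h=cv2.cvtColor(cv2.imread(f'pics/{f}.png'),cv2.COLOR_BGR2HSV)
    m=((h[...,0]<6)|(h[...,0]>174))&(h[...,1]>150)&(h[...,2]>60)
    n,l,s,c=cv2.connectedComponentsWithStats(m.astype(np.uint8));k=1+np.argmax(s[1:,4]);print(f,s[k],c[k],'exp centroid',proj(f,[.419,.282,.02]))
# loop at seated position: low-sat pixels near expected in side and scene
for f in ('side9','scene9'):
    for nm,a in (('seated loop',.019),('unseated r110',-.003)):
        w=o+a*ex; u=proj(f,[*w,.024]); x,y=u.round().astype(int)
        S=cv2.cvtColor(cv2.imread(f'pics/{f}.png'),cv2.COLOR_BGR2HSV)[...,1]; print(f,nm,u); print(S[y-6:y+7,x-9:x+10]) if nm[0]=='s' else 0
E
```

```text
[0.38860338 0.32670448 0.18346457] [ 0.50813077  0.62245838 -0.08539867] [ 0.10987784 -0.01845115  0.05112865] [-0.99  -0.139 -0.01 ]
tip tens 0.13265203914971865 -0.14658745086266278 r,th 0.2860643373243657 -0.5380101471336196
F tens -0.5861823015481037 -0.5495831346612731
side9 [304 270  40  12 201] [323.24875622 275.50248756] exp centroid [323.72264176 278.73094695]
scene9 [287 268  31  32 422] [302.60663507 282.83412322] exp centroid [301.30702396 281.71321595]
wrist9 [ 252  175   30  111 2932] [267.37175989 229.43894952] exp centroid [268.03742176 231.76480025]
side9 seated loop [264.41920566 243.45550146]
[[179 172 123  61  19  58  41  20  12   8   8  16  25  30  32  32  33  35
   37]
 [185 171 114  26  74 116 108  95  86  78  61  40  19  12   8  10  21  27
   30]
 [187 159  90  26  98 130 138 134 129 128 116 103  91  86  75  51  28  14
    8]
 [166 135  74  14  66  95 105  99  93  95  99 112 125 134 132 116  99  88
   75]
 [138  90  46  11  26  51  61  60  55  57  62  71  98 133 150 152 144 142
  136]
 [124  69  26   3  15  28  44  56  58  53  48  49  74 120 148 156 152 153
  
[... 1070 characters left out ...]
8]
 [200 207 200 104 121   4   5  92 221 222 148   7  28 177 205 197 195 207
  205]
 [205 201 174  30 167   9   2  15  14  20  26  13  83 199 201 201 196 195
  201]
 [199 201 188  31  79  49   4  11   7  23  65 157 199 202 200 198 200 204
  200]
 [201 200 201 186 111 108  92 158 202 200 203 206 201 204 199 201 197 200
  195]
 [201 201 200 197 202 197 204 206 206 209 204 203 209 201 201 200 200 200
  200]
 [202 197 199 196 203 199 202 201 204 201 202 201 201 198 201 200 198 202
  198]
 [199 197 202 199 200 199 208 204 196 199 203 201 200 201 201 205 200 204
  202]
 [195 199 199 197 199 201 199 203 204 200 195 197 193 198 204 199 199 202
  198]]
scene9 unseated r110 [281.94873178 224.27039527]
```

Request:
{"method": "play_rows", "body": {"rows": [[[0,0,0,0,0,0],[0,0,0,0,0,0],[0,0,0,0,0,0],[0,0,0,0,0,0],[0,0,0,0,0,0]]]}}

```text
time_s: 20.4
eef_pos: [0.3888, 0.3188, 0.1763]
tool_rot: [-0.0, -0.066, 0.998, -0.0]
ft_force: [0.0, 0.2, 0.2]
width: 0.693
grip_force: 0.0
```

```bash
python3 -c "
from plant import manip
print(manip.close_job())"
```

```text
the job is handed in; nothing more can be done
None
```

I handed the job in at about 20 s without a verdict back. The last camera and force readings show the hook on the brass post, and the puller let go and lying on the open bench, clear of the holder and tensioner.

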